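# Set the sampler's swing arm to the blue mark

## Robot

A 7-joint arm with a two-finger parallel gripper is mounted at the origin on the work surface. World frame = base frame: x ahead of the robot, y to its left, z up, the work surface at z = 0. Lengths are in m, angles in rad, forces in N, time in s.
With the tool pointing down it reaches from about 0.4 to 0.85 m from the base axis. Payload 10.4 kg.
Tool frame: the origin (TCP) lies at the very end of the fingers, on their centre line; the grasp point (between the pads) lies 19 mm behind it; z points along the fingers, y is the line along which they close (so a half turn about z gives the same grasp; the last joint's range is limited). The gripper opens to 85 mm and grips with 20 to 120 N. Pads are 22 mm wide; open, the fingers measure 114 mm over their backs; the gripper's body (76 mm by 85 mm) begins 54 mm behind the grasp point. The pads swing forward as they close: fully open they stand 13 mm farther back than shut.
Start: joints at [-1.268, 0.332, -0.065, 1.46, 0.022, 1.35, -0.088], TCP at [0.2, 0.592, 0.231] pointing down, gripper open.
Joint ranges: [-2.6, 2.6], [-0.5, 2.12], [-1.47, 1.34], [0.16, 2.42], [-1.27, 4.41], [0.06, 2.06], [-2.6, 2.6]. Speed limits (rad/s): [2.22, 2.22, 2.79, 2.79, 3.14, 3.14, 3.14].

## Interface

Orientations are given as a rotation vector (axis times angle).
In Python, from cell import ctrl gives the robot as it stands.
- The arm moves only by the tool send_rows, never from a script. Its argument "rows" is a list of rows, each an object of numbers: "tx", "ty", "tz": the shift along the tool's x, y, z in mm; "ax", "ay", "az": the turn, a rotation vector about the tool's x, y, z in rad; "fingers": the finger opening in mm, from 0 to 85.4. A call has 1 to 10 rows; each row shifts and turns the commanded pose from where the row before left it, along the tool's axes as they then stand; what a row does not reach is not made up. A row lasts 1/12 s, in which the tool goes at most 41.7 mm and 7.16 degrees, less where a joint would pass 70% of its speed; a pose out of reach is approached as far as the arm can. A call is refused whole if a number of a shift passes 41.7 or a number of a turn 0.125, either way. A call with a gripper value outside its range is refused whole. The fingers move at their own pace and stop on an object; the grip force is fixed at half the most. Time passes only in rows, so rows that do not move let the fingers close. It gives the time, the measured TCP pose, the force, the opening and the grip force at its end, in the units of the state.
- ctrl.get_obs(): the state, without advancing time (a new reading comes with each control period).
- ctrl.camera(name): name is "scene" or "top" or "wrist"; returns the picture (480x640x3 uint8, blue, green, red); there is no depth.
- ctrl.camera_model(name): a dict with "fx", "fy", "cx", "cy" (pixels), "k1" (the pictures are not rectified: a ray, as slopes to the right and down, at radius r is drawn at 1 + k1 r^2 times it, then the intrinsics apply), "R" (3x3) and "t" (3): a world point X has camera coordinates R X + t. Camera axes: x right, y down, z forward; pixel columns grow to the right and rows downward; lengths in m; the calibration is good to about 2 mm. A picture is of the moment at which its call begins: read the wrist's pose just before it. camera_model takes no time and is no camera call; for the wrist camera it gives the pose at the moment of the call.
- ctrl.close_job(): hands the job in; it is judged then, once.
The state is a dict: "time_s": time; "joints": joint angles; "joint_vel": joint speeds; "tau": joint torques, N m; "tcp_pos": TCP position; "tool_rot": TCP orientation; "contact_force": force on the tool from outside, world axes, zero at the start; "wrist_torque": the same for the moment, N m; "gripper_width": finger opening in m; "grip_force": force on a finger pad.
Only numpy, scipy, OpenCV 4.12 (cv2) and the standard library are available. Lean on these libraries where they do the work, as an engineer would, in place of code of your own. Each camera call takes 0.05 s, during which the arm holds its last target. There are 200 camera calls.

## Task

The sampling arm has to be set to the blue mark on its tray before the next run. Loosen the red clamp knob on top of its column, swing the arm until its needle end points at the blue mark, then turn the clamp knob fully tight again.

Things in the scene. Friction and masses are not known exactly. Their poses are not given: they have to be found in the camera images.
- sampler: White tray 285 x 370 mm, 15 mm thick, fixed to the table, with a grey column that carries the arm and the clamp knob. Origin on the table under the vertical axis of column, arm and knob; x points out along the tray's middle line, z up. Four coloured round marks lie on an arc at its far side. Small vials stand loose on the corners beside the column, 48 mm tall.
- clamp_grip (a point): Middle of the red bar grip of the clamp knob on top of the column, on its turning axis, 121 mm above the table. The upright bar is 60 mm long, 14 thick, 32 high (top 16 mm above this point, 20 mm free below it); pinch it across its thickness from above. x lies along the bar, towards the white dot on its top; z up. It turns without rising. A loose spare knob on the table is not used.
- clamp (a joint): Turn of the knob in rad, growing anticlockwise seen from above, which loosens. 0: fully tight, at its stop (starts at 0 to 0.05). Tight, it holds the arm against some 12 N at the post; up to about 0.6 it still drags on it; from 0.65 to the other stop at 1.3 (75 degrees) the arm is free. Turning takes up to 0.25 N m; the knob stays where it is left.
- swing_grip (a point): Middle of the upright round black grip post on the swing arm: 22 mm across, 55 tall, 130 mm from the axis; this point is 110 mm above the table, 28 below its top, 30 above the grey beam it stands on. x points out along the arm, to the black head with the needle (its end 168 mm from the axis); z up. Free, the arm takes 1 to 3 N, stays where left and swings 66 degrees either way.
- blue_mark: The blue round mark: a disc 24 mm across, 3 mm thick, fixed on the tray about 186 mm from the axis, just beyond the path of the arm's end. Origin: centre of its underside. Orange, green and yellow marks of the same size lie on the same arc, over 50 mm away, and are not wanted.

How it is judged:
By the outcome, as a careful person would: the job done as asked, in the order asked, and still so for the second after the job is handed in, with the robot touching nothing.
It also fails if it takes over 61 s, if anything falls off the work surface, if the arm or the gripper's body presses on something with over 40 N, if the wrist force passes 120 N, or if a joint passes its speed limit or range.

## Working session

There is one attempt and no reset: what is moved stays moved. The work goes in short steps, Python scripts to look and compute and a tool call to move; the robot and the scene stay as the last step left them, time stands still between calls to the robot, and variables do not carry over. Pictures are saved under pics/ and viewed, at most 10 in all, crops included, and the job is handed in when it is done.

Besides the shell and the picture viewer there is one more tool, called after "Call:" as name(argument=value, ...), one argument or row to a line, values as JSON. send_rows: Moves the arm, as the interface text tells. Its arguments: {"type":"object","properties":{"rows":{"type":"array","items":{"type":"object","properties":{"tx":{"type":"number"},"ty":{"type":"number"},"tz":{"type":"number"},"ax":{"type":"number"},"ay":{"type":"number"},"az":{"type":"number"},"fingers":{"type":"number"}}}}},"required":["rows"]}

```bash
ls; mkdir -p pics
cat > h.py <<'E'
import numpy as np, cv2
from cell import ctrl
from scipy.spatial.transform import Rotation as Ro
def snap(n,f):
    m=ctrl.camera_model(n); im=ctrl.camera(n); cv2.imwrite('pics/'+f,im); np.savez('pics/'+f+'.npz',**{k:np.array(v) for k,v in m.items()}); return im,m
def load(f):
    d=np.load('pics/'+f+'.npz'); return {k:d[k] for k in d}
def ray(m,u,v):
    K=np.array([[m['fx'],0,m['cx']],[0,m['fy'],m['cy']],[0,0,1]],float)
    p=cv2.undistortPoints(np.array([[[u,v]]],float),K,np.array([m['k1'],0,0,0],float))[0,0]
    # k1 maps undistorted->distorted
    R=np.array(m['R']);t=np.array(m['t'])
    d=R.T@np.array([p[0],p[1],1]); return -R.T@t,d/np.linalg.norm(d)
def atz(m,u,v,z):
    o,d=ray(m,u,v); return o+d*(z-o[2])/d[2]
def tri(*obs):
    A=np.zeros((3,3));b=np.zeros(3)
    for m,u,v in obs:
        o,d=ray(m,u,v);P=np.eye(3)-np.outer(d,d);A+=P;b+=P@o
    X=np.linalg.solve(A,b)
    return X,[np.linalg.norm((np.eye(3)-np.outer(d,d))@(X-o)) for o,d in [ray(*q) for q in obs]]
def proj(m,X):
    c=np.array(m['R'])@X+np.array(m['t']);s=c[:2]/c[2];s=s*(1+m['k1']*(s@s));return np.array([m['fx']*s[0]+m['cx'],m['fy']*s[1]+m['cy']])
E
python3 - <<'E'
from h import *
o=ctrl.get_obs();print(o['time_s'],o['tcp_pos'],o['tool_rot'],o['gripper_width'])
for n in('scene','top','wrist'):
    im,m=snap(n,n+'0.png');print(n,{k:np.round(v,3).tolist() for k,v in m.items()})
E
```

```text
pics
0.0 [0.19991203 0.5917648  0.23052425] [-5.09406251e-01 -3.09983274e+00  2.20493277e-03] 0.08572848905874655
scene {'fx': 438.429, 'fy': 438.429, 'cx': 324.15, 'cy': 240.831, 'k1': 0.025, 'R': [[0.366, 0.93, 0.022], [0.522, -0.186, -0.833], [-0.77, 0.317, -0.554]], 't': [-0.223, -0.214, 1.153]}
top {'fx': 541.948, 'fy': 541.948, 'cx': 323.768, 'cy': 249.111, 'k1': -0.151, 'R': [[0.016, -0.999, 0.031], [-0.991, -0.02, -0.13], [0.131, -0.028, -0.991]], 't': [-0.032, 0.6, 0.775]}
wrist {'fx': 356.046, 'fy': 356.046, 'cx': 315.967, 'cy': 242.077, 'k1': -0.009, 'R': [[0.321, 0.947, -0.001], [0.914, -0.31, 0.262], [0.248, -0.085, -0.965]], 't': [-0.626, -0.033, 0.379]}
```

View pics/top0.png

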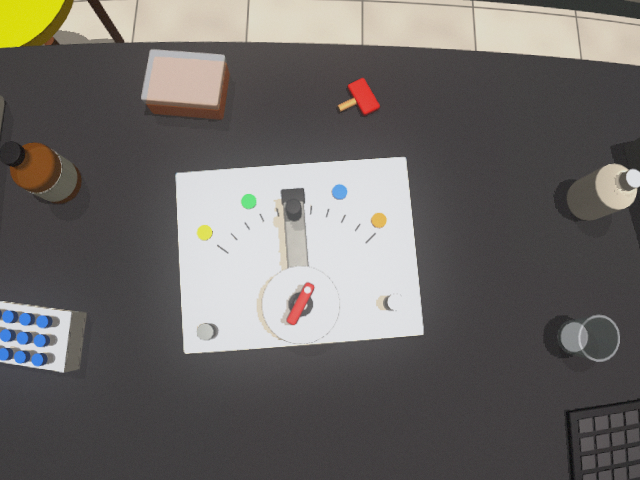

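View pics/scene0.png

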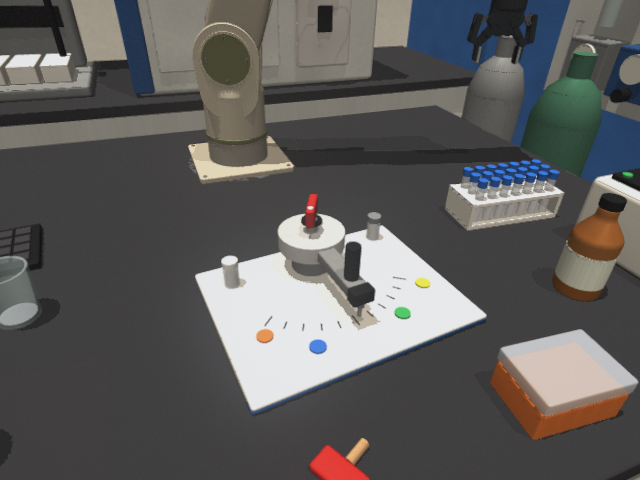

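The top picture shows the tray. The knob bar is at about (300,304) with its white dot end at (308,289), the post top at (293,207) and the blue mark at (340,192). In the scene picture, the blue mark is at (318,347) and the post at (352,262). I'll enlarge both.

Run:
```python
import cv2
a=cv2.imread('pics/top0.png')[175:335,250:400]; b=cv2.imread('pics/scene0.png')[185:365,255:385]
cv2.imwrite('pics/c1.png',cv2.hconcat([cv2.resize(a,(375,400),interpolation=2),cv2.resize(b,(390,540),interpolation=2)[:0+540]]) if 0 else cv2.hconcat([cv2.copyMakeBorder(cv2.resize(a,(400,427),interpolation=2),0,113,0,0,0),cv2.resize(b,(390,540),interpolation=2)]))
```

```text
(no output)
```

View pics/c1.png

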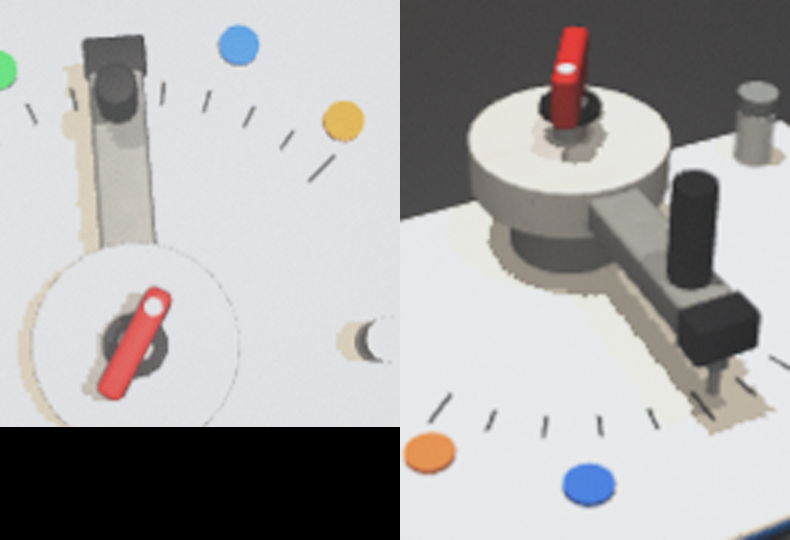

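Run:
```python
from h import *
T=load('top0.png');S=load('scene0.png')
a=lambda x,y:(T,250+x/2.6667,175+y/2.6667); b=lambda x,y:(S,255+(x-400)/3,185+y/3)
for n,p,q in [('post top',a(117,80),b(695,181)),('blue',a(239,44),b(588,484)),('dot',a(153,307),b(566,69)),('disc',a(135,345),b(570,142))]:
    X,r=tri(p,q);print(n,X.round(4),np.round(r,4))
print('blue@18',atz(*a(239,44),.018),atz(*b(588,484),.018))
print('dot@137',atz(*a(153,307),.137),atz(*b(566,69),.137))
print('post@138',atz(*a(117,80),.138),atz(*b(695,181),.138))
o=ctrl.get_obs();print(Ro.from_rotvec(o['tool_rot']).as_matrix().round(3))
```

```text
post top [0.6463 0.0231 0.136 ] [0.0005 0.0005]
blue [ 0.695  -0.0446  0.0174] [0.0005 0.0005]
dot [0.5329 0.003  0.1368] [0.0007 0.0007]
disc [0.5157 0.012  0.0806] [0.0005 0.0005]
blue@18 [ 0.69466331 -0.04507469  0.018     ] [ 0.69561142 -0.044371    0.018     ]
dot@137 [0.53268957 0.00229685 0.137     ] [0.5335285  0.00347362 0.137     ]
post@138 [0.64563173 0.02259631 0.138     ] [0.64908129 0.02231764 0.138     ]
[[-0.947  0.32  -0.   ]
 [ 0.32   0.947 -0.001]
 [-0.    -0.001 -1.   ]]
```

Axis is near (0.516, 0.012), the bar points at about -26°, the arm is at about +5° and blue is at about -18°. I'm moving over the knob and will measure again there with the wrist camera.

Call:
send_rows(
  rows=[
    {"tx": -14,"ty": -13},
    {"tx": -28,"ty": -26},
    {"tx": -28,"ty": -26},
    {"tx": -28,"ty": -26},
    {"tx": -28,"ty": -26},
    {"tx": -28,"ty": -26},
    {"tx": -28,"ty": -26},
    {"tx": -28,"ty": -26},
    {"tx": -28,"ty": -26},
    {"tx": -28,"ty": -26},
  ],
)

```text
validation failed for argument at $.ro...
```

Call:
send_rows(
  rows=[
    {"tx": -28,"ty": -26},
    {"tx": -28,"ty": -26},
    {"tx": -28,"ty": -26},
    {"tx": -28,"ty": -26},
    {"tx": -28,"ty": -26},
    {"tx": -28,"ty": -26},
    {"tx": -28,"ty": -26},
    {"tx": -23,"ty": -19},
    {"az": 0.06},
    {"az": 0.06},
  ],
)

```text
validation failed for argument at $.ro...
```

Run:
```python
from h import *
o=ctrl.get_obs();print(o['time_s'],o['tcp_pos'],np.round(o['joints'],3));print(Ro.from_rotvec(o['tool_rot']).as_matrix().round(3))
im,m=snap('wrist','w1.png')
```

```text
0.15 [0.19995954 0.59184275 0.23070554] [-1.268  0.333 -0.065  1.461  0.022  1.35  -0.089]
[[-0.947  0.32  -0.   ]
 [ 0.32   0.947 -0.001]
 [-0.    -0.001 -1.   ]]
```

View pics/w1.png

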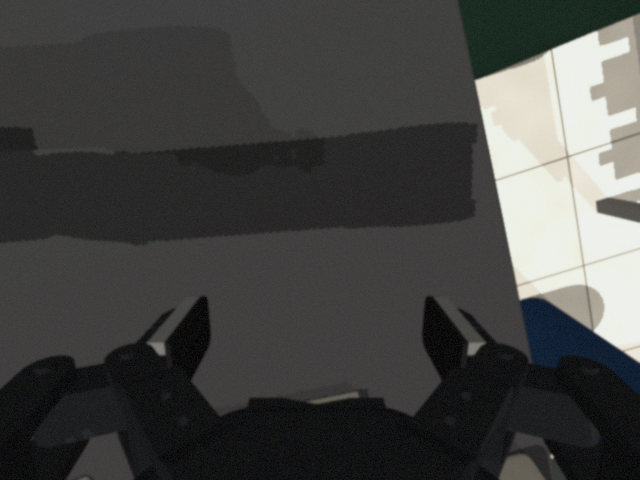

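The move calls were refused, so the arm hasn't moved and this picture shows only bare table. I'll try a row with every field filled in.

Call:
send_rows(
  rows=[
    {"tx": -14,"ty": -13,"tz": 0,"ax": 0,"ay": 0,"az": 0,"fingers": 85},
  ],
)

```text
time_s: 0.28
tcp_pos: [0.2063, 0.5771, 0.2305]
tool_rot: [-0.503, -3.099, 0.0]
contact_force: [0.6, 0.1, -0.1]
gripper_width: 0.0847
grip_force: 0.0
```

Call:
send_rows(
  rows=[
    {"tx": -28,"ty": -26,"tz": 0,"ax": 0,"ay": 0,"az": 0,"fingers": 85},
    {"tx": -28,"ty": -26,"tz": 0,"ax": 0,"ay": 0,"az": 0,"fingers": 85},
    {"tx": -28,"ty": -26,"tz": 0,"ax": 0,"ay": 0,"az": 0,"fingers": 85},
    {"tx": -28,"ty": -26,"tz": 0,"ax": 0,"ay": 0,"az": 0,"fingers": 85},
    {"tx": -28,"ty": -26,"tz": 0,"ax": 0,"ay": 0,"az": 0,"fingers": 85},
    {"tx": -28,"ty": -26,"tz": 0,"ax": 0,"ay": 0,"az": 0,"fingers": 85},
    {"tx": -28,"ty": -26,"tz": 0,"ax": 0,"ay": 0,"az": 0,"fingers": 85},
    {"tx": -28,"ty": -26,"tz": 0,"ax": 0,"ay": 0,"az": 0,"fingers": 85},
    {"tx": -28,"ty": -26,"tz": 0,"ax": 0,"ay": 0,"az": 0,"fingers": 85},
  ],
)

```text
time_s: 1.03
tcp_pos: [0.3735, 0.2712, 0.2314]
tool_rot: [-0.509, -3.1, -0.001]
contact_force: [1.5, 0.8, -1.0]
gripper_width: 0.0853
grip_force: 0.0
```

Call:
send_rows(
  rows=[
    {"tx": -28,"ty": -26,"tz": 0,"ax": 0,"ay": 0,"az": 0,"fingers": 85},
    {"tx": -28,"ty": -26,"tz": 0,"ax": 0,"ay": 0,"az": 0,"fingers": 85},
    {"tx": -28,"ty": -26,"tz": 0,"ax": 0,"ay": 0,"az": 0,"fingers": 85},
    {"tx": -28,"ty": -26,"tz": 0,"ax": 0,"ay": 0,"az": 0,"fingers": 85},
    {"tx": -28,"ty": -26,"tz": 0,"ax": 0,"ay": 0,"az": 0,"fingers": 85},
    {"tx": -28,"ty": -26,"tz": 0,"ax": 0,"ay": 0,"az": 0,"fingers": 85},
    {"tx": -28,"ty": -26,"tz": 0,"ax": 0,"ay": 0,"az": 0,"fingers": 85},
    {"tx": -23,"ty": -19,"tz": 0,"ax": 0,"ay": 0,"az": 0.06,"fingers": 85},
    {"tx": 0,"ty": 0,"tz": 0,"ax": 0,"ay": 0,"az": 0.06,"fingers": 85},
    {"tx": 0,"ty": 0,"tz": 0,"ax": 0,"ay": 0,"az": 0,"fingers": 85},
  ],
)

```text
time_s: 1.87
tcp_pos: [0.5165, 0.0106, 0.2311]
tool_rot: [-0.704, -3.061, 0.001]
contact_force: [-0.7, 0.7, -0.6]
gripper_width: 0.0851
grip_force: 0.0
```

Run:
```python
from h import *
o=ctrl.get_obs();print(o['time_s'],o['tcp_pos'],np.round(o['joints'],3));print(Ro.from_rotvec(o['tool_rot']).as_matrix().round(3))
im,m=snap('wrist','w2.png')
```

```text
1.8667 [0.51645028 0.0106304  0.23107389] [-0.593  0.085  0.516  1.77  -0.043  1.298  1.052]
[[-0.899  0.437 -0.   ]
 [ 0.437  0.899 -0.001]
 [ 0.    -0.001 -1.   ]]
```

View pics/w2.png

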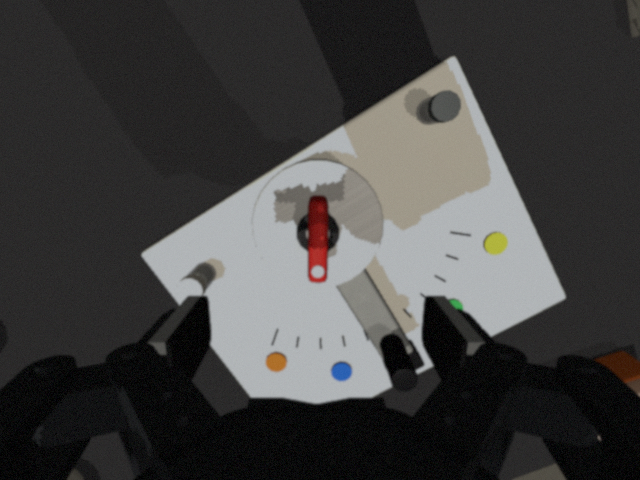

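The wrist view shows the bar standing vertically in the picture (318,200 to 318,281) with its dot at (318,272). The blue mark is at (341,371) and the post top at about (403,379). I'll combine these with the other views.

Run:
```python
from h import *
T=load('top0.png');S=load('scene0.png');W=load('w2.png')
a=lambda x,y:(T,250+x/2.6667,175+y/2.6667); b=lambda x,y:(S,255+(x-400)/3,185+y/3)
w=lambda x,y:(W,x,y)
R={}
for n,*p in [('post top',a(117,80),b(695,181),w(403,379)),('blue',a(239,44),b(588,484),w(341,371)),('dot',a(153,307),b(566,69),w(318,272)),('disc',a(135,345),b(570,142),w(318,223))]:
    X,r=tri(*p);R[n]=X;print(n,X.round(4),np.round(r,4))
# red segmentation of wrist image
im=cv2.imread('pics/w2.png').astype(int);B,G,Rr=im[...,0],im[...,1],im[...,2]
mk=(((Rr-G)>70)&((Rr-B)>70)).astype(np.uint8);mk[300:]=0
print(cv2.minAreaRect(np.argwhere(mk)[:,::-1].astype(np.float32)))
e1=atz(W,318,281,.137);e2=atz(W,318,199,.137);print('bar ends',e1,e2,(e1+e2)/2,np.degrees(np.arctan2(*(e1-e2)[1::-1])),np.linalg.norm(e1-e2))
print('tcp proj at bar height',proj(W,np.array([.5165,.0106,.121])))
```

```text
post top [0.6455 0.0241 0.1347] [0.0016 0.0005 0.0015]
blue [ 0.6951 -0.044   0.0171] [0.0012 0.0002 0.0013]
dot [0.5339 0.0035 0.1373] [0.0017 0.0002 0.0019]
disc [0.515  0.0131 0.0796] [0.0018 0.0004 0.002 ]
((318.0, 241.0), (80.0, 18.0), 90.0)
bar ends [0.54134021 0.00188229 0.137     ] [0.48875959 0.02739998 0.137     ] [0.5150499  0.01464113 0.137     ] -25.887576580252137 0.05844548564309491
tcp proj at bar height [313.80186242 239.65305152]
```

All views agree: the axis is at (0.515, 0.013) and the bar at -25.9°, already lined up with the gripper. I'm descending now.

Call:
send_rows(
  rows=[
    {"tx": 2,"ty": 1.2,"tz": 20,"ax": 0,"ay": 0,"az": 0,"fingers": 85},
    {"tx": 0,"ty": 0,"tz": 30,"ax": 0,"ay": 0,"az": 0,"fingers": 85},
    {"tx": 0,"ty": 0,"tz": 30,"ax": 0,"ay": 0,"az": 0,"fingers": 60},
    {"tx": 0,"ty": 0,"tz": 25,"ax": 0,"ay": 0,"az": 0,"fingers": 50},
    {"tx": 0,"ty": 0,"tz": 15,"ax": 0,"ay": 0,"az": 0,"fingers": 40},
    {"tx": 0,"ty": 0,"tz": 5,"ax": 0,"ay": 0,"az": 0,"fingers": 40},
    {"tx": 0,"ty": 0,"tz": 0,"ax": 0,"ay": 0,"az": 0,"fingers": 40},
    {"tx": 0,"ty": 0,"tz": 0,"ax": 0,"ay": 0,"az": 0,"fingers": 30},
    {"tx": 0,"ty": 0,"tz": 0,"ax": 0,"ay": 0,"az": 0,"fingers": 24},
    {"tx": 0,"ty": 0,"tz": 0,"ax": 0,"ay": 0,"az": 0,"fingers": 20},
  ],
)

```text
time_s: 2.75
tcp_pos: [0.5156, 0.0148, 0.1075]
tool_rot: [0.693, 3.062, 0.002]
contact_force: [0.3, -0.3, -0.5]
gripper_width: 0.02
grip_force: 0.0
```

Call:
send_rows(
  rows=[
    {"tx": 0,"ty": 0,"tz": 0,"ax": 0,"ay": 0,"az": 0,"fingers": 14},
    {"tx": 0,"ty": 0,"tz": 0,"ax": 0,"ay": 0,"az": 0,"fingers": 8},
    {"tx": 0,"ty": 0,"tz": 0,"ax": 0,"ay": 0,"az": 0,"fingers": 5},
    {"tx": 0,"ty": 0,"tz": 0,"ax": 0,"ay": 0,"az": 0,"fingers": 5},
    {"tx": 0,"ty": 0,"tz": 0,"ax": 0,"ay": 0,"az": 0,"fingers": 5},
    {"tx": 0,"ty": 0,"tz": 0,"ax": 0,"ay": 0,"az": 0,"fingers": 5},
  ],
)

```text
time_s: 3.25
tcp_pos: [0.5147, 0.0127, 0.1075]
tool_rot: [0.697, 3.063, -0.001]
contact_force: [-6.2, -6.6, 10.1]
gripper_width: 0.0132
grip_force: 61.3
```

Call:
send_rows(
  rows=[
    {"tx": 0,"ty": 0,"tz": 0,"ax": 0,"ay": 0,"az": -0.1,"fingers": 5},
    {"tx": 0,"ty": 0,"tz": 0,"ax": 0,"ay": 0,"az": -0.1,"fingers": 5},
    {"tx": 0,"ty": 0,"tz": 0,"ax": 0,"ay": 0,"az": -0.1,"fingers": 5},
    {"tx": 0,"ty": 0,"tz": 0,"ax": 0,"ay": 0,"az": -0.1,"fingers": 5},
    {"tx": 0,"ty": 0,"tz": 0,"ax": 0,"ay": 0,"az": 0,"fingers": 5},
  ],
)

```text
time_s: 3.67
tcp_pos: [0.5145, 0.0121, 0.1074]
tool_rot: [-0.065, -3.14, 0.002]
contact_force: [-6.9, -7.9, 10.2]
gripper_width: 0.0133
grip_force: 61.4
```

Call:
send_rows(
  rows=[
    {"tx": 0,"ty": 0,"tz": 0,"ax": 0,"ay": 0,"az": -0.1,"fingers": 5},
    {"tx": 0,"ty": 0,"tz": 0,"ax": 0,"ay": 0,"az": -0.1,"fingers": 5},
    {"tx": 0,"ty": 0,"tz": 0,"ax": 0,"ay": 0,"az": -0.1,"fingers": 5},
    {"tx": 0,"ty": 0,"tz": 0,"ax": 0,"ay": 0,"az": -0.1,"fingers": 5},
    {"tx": 0,"ty": 0,"tz": 0,"ax": 0,"ay": 0,"az": -0.1,"fingers": 5},
    {"tx": 0,"ty": 0,"tz": 0,"ax": 0,"ay": 0,"az": -0.1,"fingers": 5},
    {"tx": 0,"ty": 0,"tz": 0,"ax": 0,"ay": 0,"az": -0.1,"fingers": 5},
    {"tx": 0,"ty": 0,"tz": 0,"ax": 0,"ay": 0,"az": 0,"fingers": 5},
    {"tx": 0,"ty": 0,"tz": 0,"ax": 0,"ay": 0,"az": 0,"fingers": 5},
  ],
)

```text
time_s: 4.42
tcp_pos: [0.5149, 0.0109, 0.1075]
tool_rot: [1.006, -2.976, 0.004]
contact_force: [-5.3, -11.8, 8.5]
gripper_width: 0.0127
grip_force: 61.1
```

Run:
```python
from h import *
o=ctrl.get_obs();print(o['time_s'],o['tcp_pos'],np.round(o['joints'],3),o['contact_force'],o['wrist_torque']);print(Ro.from_rotvec(o['tool_rot']).as_matrix().round(3))
```

```text
4.4167 [0.51489881 0.01094008 0.10748582] [-0.452  0.203  0.378  1.916 -0.083  1.038  2.184] [ -5.34665632 -11.78610134   8.53881205] [-2.37488498  1.04017467  0.09006659]
[[-0.795 -0.607  0.   ]
 [-0.607  0.795 -0.003]
 [ 0.001 -0.002 -1.   ]]
```

The knob is turned by 1.1 rad. Now I release it, lift, turn the closing direction tangential to the arm and go over the post.

Call:
send_rows(
  rows=[
    {"tx": 0,"ty": 0,"tz": 0,"ax": 0,"ay": 0,"az": 0,"fingers": 30},
    {"tx": 0,"ty": 0,"tz": 0,"ax": 0,"ay": 0,"az": 0,"fingers": 50},
    {"tx": 0,"ty": 0,"tz": 0,"ax": 0,"ay": 0,"az": 0,"fingers": 60},
    {"tx": 0,"ty": 0,"tz": 0,"ax": 0,"ay": 0,"az": 0,"fingers": 60},
    {"tx": 0,"ty": 0,"tz": -20,"ax": 0,"ay": 0,"az": 0,"fingers": 60},
    {"tx": 0,"ty": 0,"tz": -30,"ax": 0,"ay": 0,"az": 0,"fingers": 70},
    {"tx": 0,"ty": 0,"tz": -30,"ax": 0,"ay": 0,"az": 0.11,"fingers": 85},
    {"tx": 0,"ty": 0,"tz": -20,"ax": 0,"ay": 0,"az": 0.11,"fingers": 85},
    {"tx": 0,"ty": 0,"tz": 0,"ax": 0,"ay": 0,"az": 0.11,"fingers": 85},
    {"tx": 0,"ty": 0,"tz": 0,"ax": 0,"ay": 0,"az": 0.11,"fingers": 85},
  ],
)

```text
time_s: 5.25
tcp_pos: [0.5157, 0.0149, 0.2079]
tool_rot: [-0.328, 3.121, 0.001]
contact_force: [-0.2, -0.6, 0.2]
gripper_width: 0.0848
grip_force: 0.0
```

Call:
send_rows(
  rows=[
    {"tx": -20,"ty": 0,"tz": 0,"ax": 0,"ay": 0,"az": 0.11,"fingers": 85},
    {"tx": -35,"ty": 0,"tz": 0,"ax": 0,"ay": 0,"az": 0,"fingers": 85},
    {"tx": -35,"ty": 0,"tz": 0,"ax": 0,"ay": 0,"az": 0,"fingers": 85},
    {"tx": -25,"ty": 0,"tz": 0,"ax": 0,"ay": 0,"az": 0,"fingers": 85},
    {"tx": -15,"ty": 0,"tz": 0,"ax": 0,"ay": 0,"az": 0,"fingers": 85},
    {"tx": 0,"ty": 0,"tz": 0,"ax": 0,"ay": 0,"az": 0,"fingers": 85},
    {"tx": 0,"ty": 0,"tz": 0,"ax": 0,"ay": 0,"az": 0,"fingers": 85},
  ],
)

```text
time_s: 5.83
tcp_pos: [0.6439, 0.0304, 0.2055]
tool_rot: [0.164, -3.136, 0.001]
contact_force: [0.1, -0.6, -0.1]
gripper_width: 0.0854
grip_force: 0.0
```

Run:
```python
from h import *
o=ctrl.get_obs();print(o['time_s'],o['tcp_pos'],np.round(o['joints'],3),o['contact_force']);print(Ro.from_rotvec(o['tool_rot']).as_matrix().round(3))
im,m=snap('wrist','w3.png'); t,_=snap('top','top3.png')
print(proj(m,o['tcp_pos']),proj(m,np.array([*o['tcp_pos'][:2],.138])))
```

```text
5.8333 [0.64394279 0.03040563 0.20553937] [-0.437  0.406  0.427  1.461 -0.169  1.313  1.678] [ 0.12629486 -0.64025415 -0.05220005]
[[-0.995 -0.104 -0.001]
 [-0.104  0.995 -0.001]
 [ 0.001 -0.    -1.   ]]
[312.05477463 301.93090772] [313.28785287 255.67733114]
```

View pics/w3.png

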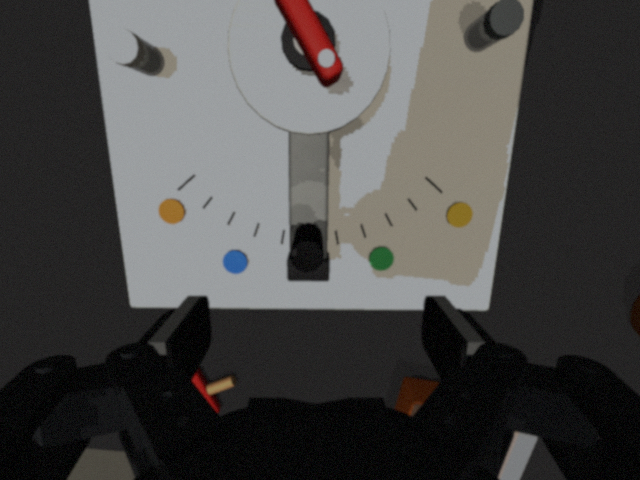

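The post top is at (307,256), about 10 px left of the fingers' middle line (317). The blue mark is at (235,261). I'll correct by 6 mm, then go down and grip.

Call:
send_rows(
  rows=[
    {"tx": -1,"ty": -6,"tz": 10,"ax": 0,"ay": 0,"az": 0,"fingers": 85},
    {"tx": 0,"ty": 0,"tz": 25,"ax": 0,"ay": 0,"az": 0,"fingers": 70},
    {"tx": 0,"ty": 0,"tz": 30,"ax": 0,"ay": 0,"az": 0,"fingers": 60},
    {"tx": 0,"ty": 0,"tz": 25,"ax": 0,"ay": 0,"az": 0,"fingers": 50},
    {"tx": 0,"ty": 0,"tz": 15,"ax": 0,"ay": 0,"az": 0,"fingers": 45},
    {"tx": 0,"ty": 0,"tz": 5,"ax": 0,"ay": 0,"az": 0,"fingers": 40},
    {"tx": 0,"ty": 0,"tz": 0,"ax": 0,"ay": 0,"az": 0,"fingers": 30},
    {"tx": 0,"ty": 0,"tz": 0,"ax": 0,"ay": 0,"az": 0,"fingers": 26},
    {"tx": 0,"ty": 0,"tz": 0,"ax": 0,"ay": 0,"az": 0,"fingers": 22},
    {"tx": 0,"ty": 0,"tz": 0,"ax": 0,"ay": 0,"az": 0,"fingers": 15},
  ],
)

```text
time_s: 6.77
tcp_pos: [0.6462, 0.0242, 0.098]
tool_rot: [-0.163, 3.135, 0.001]
contact_force: [-2.1, -0.3, 4.1]
gripper_width: 0.0207
grip_force: 58.5
```

Call:
send_rows(
  rows=[
    {"tx": 0,"ty": 0,"tz": 0,"ax": 0,"ay": 0,"az": 0,"fingers": 12},
    {"tx": 0,"ty": 0,"tz": 0,"ax": 0,"ay": 0,"az": 0,"fingers": 12},
    {"tx": 0,"ty": 0,"tz": 0,"ax": 0,"ay": 0,"az": 0,"fingers": 12},
  ],
)

```text
time_s: 7.02
tcp_pos: [0.6462, 0.0242, 0.098]
tool_rot: [-0.163, 3.135, 0.001]
contact_force: [-2.2, -1.6, 6.9]
gripper_width: 0.0209
grip_force: 58.5
```

Run:
```python
from h import *
o=ctrl.get_obs();p=np.array(o['tcp_pos']);print(p);M=Ro.from_rotvec(o['tool_rot']).as_matrix();print(M.round(3))
W=load('w3.png')
b=[.6951,-.044]; bw=atz(W,235,261,.018)[:2]; dw=atz(W,309.5,51,.0805)[:2]; pw=atz(W,307,256,.138)[:2]
print('w3 blue,disc,post',bw,dw,pw)
ang=lambda v:np.degrees(np.arctan2(v[1],v[0]))
print('w3 angles',ang(bw-dw),ang(pw-dw))
for ax in ([.515,.013],[.5148,.0115]):
    ax=np.array(ax);print(ang(p[:2]-ax),np.linalg.norm(p[:2]-ax),ang(np.array(b)-ax))
```

```text
[0.64617935 0.02422936 0.09797484]
[[-0.995 -0.104  0.002]
 [-0.104  0.995  0.001]
 [-0.002  0.    -1.   ]]
w3 blue,disc,post [ 0.69463855 -0.04217924] [0.51677085 0.01437986] [0.64455362 0.02655825]
w3 angles -17.639834160441055 5.4441558583489
4.8927680479519395 0.13165910162365616 -17.562102248744818
5.534119385048825 0.1319945788728063 -17.109427879288777
```

Call:
send_rows(
  rows=[
    {"tx": 0,"ty": -5.1,"tz": 0,"ax": 0,"ay": 0,"az": 0.039,"fingers": 12},
    {"tx": 0,"ty": -5.1,"tz": 0,"ax": 0,"ay": 0,"az": 0.039,"fingers": 12},
    {"tx": 0,"ty": -5.1,"tz": 0,"ax": 0,"ay": 0,"az": 0.039,"fingers": 12},
    {"tx": 0,"ty": -5.1,"tz": 0,"ax": 0,"ay": 0,"az": 0.039,"fingers": 12},
    {"tx": 0,"ty": -5.1,"tz": 0,"ax": 0,"ay": 0,"az": 0.039,"fingers": 12},
  ],
)

```text
time_s: 7.43
tcp_pos: [0.6461, -0.001, 0.0979]
tool_rot: [0.145, 3.138, 0.002]
contact_force: [-7.8, 1.9, 10.6]
gripper_width: 0.0206
grip_force: 58.8
```

Call:
send_rows(
  rows=[
    {"tx": 0,"ty": -5.1,"tz": 0,"ax": 0,"ay": 0,"az": 0.039,"fingers": 12},
    {"tx": 0,"ty": -5.1,"tz": 0,"ax": 0,"ay": 0,"az": 0.039,"fingers": 12},
    {"tx": 0,"ty": -5.1,"tz": 0,"ax": 0,"ay": 0,"az": 0.039,"fingers": 12},
    {"tx": 0,"ty": -5.1,"tz": 0,"ax": 0,"ay": 0,"az": 0.039,"fingers": 12},
    {"tx": 0,"ty": -5.1,"tz": 0,"ax": 0,"ay": 0,"az": 0.039,"fingers": 12},
    {"tx": 0,"ty": 0,"tz": 0,"ax": 0,"ay": 0,"az": 0,"fingers": 12},
    {"tx": 0,"ty": 0,"tz": 0,"ax": 0,"ay": 0,"az": 0,"fingers": 12},
  ],
)

```text
time_s: 8.02
tcp_pos: [0.6411, -0.0261, 0.0979]
tool_rot: [-0.448, -3.108, -0.002]
contact_force: [-11.9, 1.7, 13.6]
gripper_width: 0.0207
grip_force: 59.2
```

Run:
```python
from h import *
o=ctrl.get_obs();p=np.array(o['tcp_pos']);print(o['time_s'],p,o['contact_force'],o['gripper_width']);M=Ro.from_rotvec(o['tool_rot']).as_matrix();print(M.round(3))
ang=lambda v:np.degrees(np.arctan2(v[1],v[0]))
for ax in ([.515,.013],[.5148,.0115]):
    ax=np.array(ax);print(ang(p[:2]-ax),np.linalg.norm(p[:2]-ax))
snap('wrist','w4.png'); im,_=snap('scene','s4.png')
a=cv2.resize(im[225:365,255:385],None,fx=3,fy=3,interpolation=2); cv2.imwrite('pics/c4.png',a)
```

```text
8.0167 [ 0.64110165 -0.02608022  0.09788537] [-11.88221079   1.73540545  13.64928399] 0.02066114446716326
[[-0.959  0.282 -0.001]
 [ 0.282  0.959  0.001]
 [ 0.001  0.001 -1.   ]]
-17.218755419801624 0.13201851760145195
-16.5700250311597 0.1317739693237236
```

View pics/c4.png

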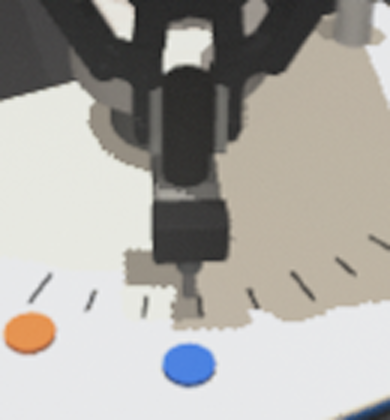

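The needle end (189,293 in the crop) points almost at the blue mark (188,364). The measurements say about 0.6° is still missing, so I'll add that, release, lift and check from above.

Call:
send_rows(
  rows=[
    {"tx": 0,"ty": -1.3,"tz": 0,"ax": 0,"ay": 0,"az": 0.01,"fingers": 12},
    {"tx": 0,"ty": 0,"tz": 0,"ax": 0,"ay": 0,"az": 0,"fingers": 12},
    {"tx": 0,"ty": 0,"tz": 0,"ax": 0,"ay": 0,"az": 0,"fingers": 12},
  ],
)

```text
time_s: 8.37
tcp_pos: [0.6408, -0.0269, 0.0979]
tool_rot: [-0.462, -3.106, -0.002]
contact_force: [-11.0, 3.2, 12.4]
gripper_width: 0.0211
grip_force: 59.2
```

Call:
send_rows(
  rows=[
    {"tx": 0,"ty": 0,"tz": 0,"ax": 0,"ay": 0,"az": 0,"fingers": 30},
    {"tx": 0,"ty": 0,"tz": 0,"ax": 0,"ay": 0,"az": 0,"fingers": 50},
    {"tx": 0,"ty": 0,"tz": 0,"ax": 0,"ay": 0,"az": 0,"fingers": 60},
    {"tx": 0,"ty": 0,"tz": -15,"ax": 0,"ay": 0,"az": 0,"fingers": 60},
    {"tx": 0,"ty": 0,"tz": -30,"ax": 0,"ay": 0,"az": 0,"fingers": 70},
    {"tx": 0,"ty": 0,"tz": -30,"ax": 0,"ay": 0,"az": 0,"fingers": 85},
    {"tx": 0,"ty": 0,"tz": -25,"ax": 0,"ay": 0,"az": 0,"fingers": 85},
    {"tx": 0,"ty": 0,"tz": -10,"ax": 0,"ay": 0,"az": 0,"fingers": 85},
    {"tx": 0,"ty": 0,"tz": 0,"ax": 0,"ay": 0,"az": 0,"fingers": 85},
  ],
)

```text
time_s: 9.12
tcp_pos: [0.6428, -0.0278, 0.2092]
tool_rot: [0.462, 3.103, 0.002]
contact_force: [1.1, -0.0, -0.3]
gripper_width: 0.0852
grip_force: 0.0
```

Run:
```python
from h import *
o=ctrl.get_obs();p=np.array(o['tcp_pos']);print(o['time_s'],p,np.round(o['joints'],3));M=Ro.from_rotvec(o['tool_rot']).as_matrix();print(M.round(3))
im,m=snap('wrist','w5.png'); cv2.imwrite('pics/c5.png',cv2.resize(im[0:300,190:490],(600,600),interpolation=2))
```

```text
9.1167 [ 0.64284645 -0.02777976  0.20916381] [-0.423  0.41   0.53   1.47  -0.211  1.314  1.398]
[[-0.957  0.292  0.005]
 [ 0.292  0.957  0.   ]
 [-0.004  0.002 -1.   ]]
```

View pics/c5.png

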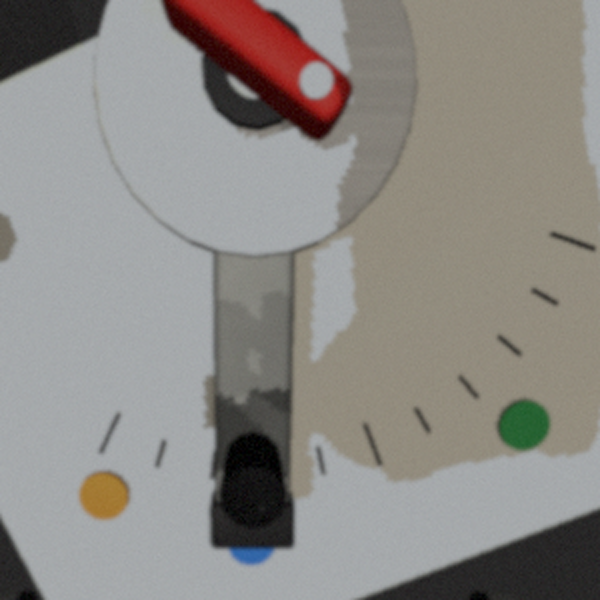

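The arm, head (mid 252) and visible blue edge (mid 251.5) line up on crop column 252, which is the camera's middle column, so there is practically no parallax. The pointing error is a fraction of a mm. Going back over the knob, with the bar at about 37°.

Call:
send_rows(
  rows=[
    {"tx": 20,"ty": 0,"tz": 0,"ax": 0,"ay": 0,"az": 0,"fingers": 85},
    {"tx": 35,"ty": 0,"tz": 0,"ax": 0,"ay": 0,"az": 0,"fingers": 85},
    {"tx": 35,"ty": 0,"tz": 0,"ax": 0,"ay": 0,"az": 0,"fingers": 85},
    {"tx": 28,"ty": 0,"tz": 0,"ax": 0,"ay": 0,"az": 0,"fingers": 85},
    {"tx": 16,"ty": 0.7,"tz": 0,"ax": 0,"ay": 0,"az": -0.105,"fingers": 85},
    {"tx": 0,"ty": 0,"tz": 0,"ax": 0,"ay": 0,"az": -0.105,"fingers": 85},
    {"tx": 0,"ty": 0,"tz": 0,"ax": 0,"ay": 0,"az": -0.105,"fingers": 85},
    {"tx": 0,"ty": 0,"tz": 0,"ax": 0,"ay": 0,"az": -0.105,"fingers": 85},
    {"tx": 0,"ty": 0,"tz": 0,"ax": 0,"ay": 0,"az": -0.105,"fingers": 85},
    {"tx": 0,"ty": 0,"tz": 0,"ax": 0,"ay": 0,"az": -0.105,"fingers": 85},
  ],
)

```text
time_s: 10.0
tcp_pos: [0.5126, 0.0123, 0.2044]
tool_rot: [0.531, -3.094, 0.0]
contact_force: [-1.1, -0.0, -0.8]
gripper_width: 0.0854
grip_force: 0.0
```

Call:
send_rows(
  rows=[
    {"tx": 0,"ty": 0,"tz": 0,"ax": 0,"ay": 0,"az": -0.105,"fingers": 85},
    {"tx": 0,"ty": 0,"tz": 0,"ax": 0,"ay": 0,"az": -0.105,"fingers": 85},
    {"tx": 0,"ty": 0,"tz": 0,"ax": 0,"ay": 0,"az": -0.105,"fingers": 85},
    {"tx": 0,"ty": 0,"tz": 0,"ax": 0,"ay": 0,"az": 0,"fingers": 85},
    {"tx": 0,"ty": 0,"tz": 0,"ax": 0,"ay": 0,"az": 0,"fingers": 85},
  ],
)

```text
time_s: 10.42
tcp_pos: [0.5128, 0.0122, 0.205]
tool_rot: [0.997, -2.977, -0.0]
contact_force: [0.6, -0.4, -0.2]
gripper_width: 0.0853
grip_force: 0.0
```

Run:
```python
from h import *
o=ctrl.get_obs();p=np.array(o['tcp_pos']);print(o['time_s'],p,np.round(o['joints'],3));M=Ro.from_rotvec(o['tool_rot']).as_matrix();print(M.round(3))
im,W=snap('wrist','w6.png'); im=im.astype(int)
B,G,R=im[...,0],im[...,1],im[...,2]
mk=(((R-G)>60)&((R-B)>60)).astype(np.uint8);mk[320:]=0
n,l,s,c=cv2.connectedComponentsWithStats(mk);i=1+s[1:,4].argmax();print(s[i],cv2.minAreaRect(np.argwhere(l==i)[:,::-1].astype(np.float32)))
# pointing check from w5: all in picture w5
W5=load('w5.png');f=lambda x,y,z:atz(W5,190+x/2,y/2,z)[:2]
ang=lambda v:np.degrees(np.arctan2(v[1],v[0]))
d=f(255.5,95,.0805);print('disc',d,'blue edge',ang(f(251.5,562,.018)-d),'post',ang(f(253,495,.138)-d),'head mid',ang(f(252,546,.085)-d))
```

```text
10.4167 [0.51282454 0.01217842 0.20497288] [-0.541  0.097  0.459  1.811 -0.045  1.245  2.147]
[[-0.798 -0.602 -0.002]
 [-0.602  0.798 -0.   ]
 [ 0.002  0.001 -1.   ]]
[ 302  211   22   78 1471] ((312.5, 249.5), (77.0, 21.0), 90.0)
disc [0.5184947  0.01358272] blue edge -17.406538750366757 post -17.473443221711012 head mid -17.44435218543349
```

The arm points at -17.45° and the blue mark lies at -17.4°, which is good. The bar is aligned with the tool but needs about -1.8 mm in tool y. I'm descending and gripping.

Call:
send_rows(
  rows=[
    {"tx": -1.4,"ty": -1.8,"tz": 10,"ax": 0,"ay": 0,"az": 0,"fingers": 85},
    {"tx": 0,"ty": 0,"tz": 25,"ax": 0,"ay": 0,"az": 0,"fingers": 70},
    {"tx": 0,"ty": 0,"tz": 30,"ax": 0,"ay": 0,"az": 0,"fingers": 60},
    {"tx": 0,"ty": 0,"tz": 20,"ax": 0,"ay": 0,"az": 0,"fingers": 50},
    {"tx": 0,"ty": 0,"tz": 10,"ax": 0,"ay": 0,"az": 0,"fingers": 40},
    {"tx": 0,"ty": 0,"tz": 3,"ax": 0,"ay": 0,"az": 0,"fingers": 30},
    {"tx": 0,"ty": 0,"tz": 0,"ax": 0,"ay": 0,"az": 0,"fingers": 24},
    {"tx": 0,"ty": 0,"tz": 0,"ax": 0,"ay": 0,"az": 0,"fingers": 18},
    {"tx": 0,"ty": 0,"tz": 0,"ax": 0,"ay": 0,"az": 0,"fingers": 12},
    {"tx": 0,"ty": 0,"tz": 0,"ax": 0,"ay": 0,"az": 0,"fingers": 5},
  ],
)

```text
time_s: 11.3
tcp_pos: [0.5163, 0.0119, 0.1095]
tool_rot: [-1.002, 2.976, 0.0]
contact_force: [-2.0, 0.6, 5.9]
gripper_width: 0.0129
grip_force: 59.5
```

Call:
send_rows(
  rows=[
    {"tx": 0,"ty": 0,"tz": 0,"ax": 0,"ay": 0,"az": 0,"fingers": 5},
    {"tx": 0,"ty": 0,"tz": 0,"ax": 0,"ay": 0,"az": 0,"fingers": 5},
    {"tx": 0,"ty": 0,"tz": 0,"ax": 0,"ay": 0,"az": 0,"fingers": 5},
  ],
)

```text
time_s: 11.55
tcp_pos: [0.5163, 0.0119, 0.1095]
tool_rot: [-1.002, 2.976, 0.001]
contact_force: [-3.4, 1.3, 6.4]
gripper_width: 0.013
grip_force: 59.7
```

Gripped with low side force. Tightening.

Call:
send_rows(
  rows=[
    {"tx": 0,"ty": 0,"tz": 0,"ax": 0,"ay": 0,"az": 0.1,"fingers": 5},
    {"tx": 0,"ty": 0,"tz": 0,"ax": 0,"ay": 0,"az": 0.1,"fingers": 5},
    {"tx": 0,"ty": 0,"tz": 0,"ax": 0,"ay": 0,"az": 0.1,"fingers": 5},
    {"tx": 0,"ty": 0,"tz": 0,"ax": 0,"ay": 0,"az": 0.1,"fingers": 5},
    {"tx": 0,"ty": 0,"tz": 0,"ax": 0,"ay": 0,"az": 0.1,"fingers": 5},
    {"tx": 0,"ty": 0,"tz": 0,"ax": 0,"ay": 0,"az": 0.1,"fingers": 5},
    {"tx": 0,"ty": 0,"tz": 0,"ax": 0,"ay": 0,"az": 0.1,"fingers": 5},
    {"tx": 0,"ty": 0,"tz": 0,"ax": 0,"ay": 0,"az": 0.1,"fingers": 5},
    {"tx": 0,"ty": 0,"tz": 0,"ax": 0,"ay": 0,"az": 0.1,"fingers": 5},
    {"tx": 0,"ty": 0,"tz": 0,"ax": 0,"ay": 0,"az": 0.1,"fingers": 5},
  ],
)

```text
time_s: 12.38
tcp_pos: [0.5163, 0.0119, 0.1096]
tool_rot: [0.555, 3.091, 0.002]
contact_force: [-2.9, 2.0, 6.7]
gripper_width: 0.013
grip_force: 59.9
```

Call:
send_rows(
  rows=[
    {"tx": 0,"ty": 0,"tz": 0,"ax": 0,"ay": 0,"az": 0.05,"fingers": 5},
    {"tx": 0,"ty": 0,"tz": 0,"ax": 0,"ay": 0,"az": 0.05,"fingers": 5},
    {"tx": 0,"ty": 0,"tz": 0,"ax": 0,"ay": 0,"az": 0,"fingers": 5},
    {"tx": 0,"ty": 0,"tz": 0,"ax": 0,"ay": 0,"az": 0,"fingers": 5},
  ],
)

```text
time_s: 12.72
tcp_pos: [0.5163, 0.0119, 0.1096]
tool_rot: [0.702, 3.061, 0.002]
contact_force: [-4.2, 1.0, 7.8]
gripper_width: 0.0131
grip_force: 59.9
```

```bash
cat > st.py <<'E'
from h import *
o=ctrl.get_obs();M=Ro.from_rotvec(o['tool_rot']).as_matrix()
print(o['time_s'],np.round(o['tcp_pos'],4),'ydir',np.degrees(np.arctan2(M[1,1],M[0,1])).round(2),np.round(o['contact_force'],1),np.round(o['wrist_torque'],3),np.round(o['tau'],2),o['gripper_width'])
E
python3 st.py
```

```text
12.7167 [0.5163 0.0119 0.1096] ydir 64.15 [-4.2  1.   7.8] [-0.036  0.74  -0.169] [  0.3  -38.72   5.11 -33.06   0.16  -1.17  -0.08] 0.013054885159643967
```

Call:
send_rows(
  rows=[
    {"tx": 0,"ty": 0,"tz": 0,"ax": 0,"ay": 0,"az": 0.03,"fingers": 5},
    {"tx": 0,"ty": 0,"tz": 0,"ax": 0,"ay": 0,"az": 0.03,"fingers": 5},
    {"tx": 0,"ty": 0,"tz": 0,"ax": 0,"ay": 0,"az": 0,"fingers": 5},
    {"tx": 0,"ty": 0,"tz": 0,"ax": 0,"ay": 0,"az": 0,"fingers": 5},
  ],
)

```text
time_s: 13.05
tcp_pos: [0.5163, 0.0119, 0.1096]
tool_rot: [0.793, 3.039, 0.002]
contact_force: [-4.0, 1.4, 7.6]
gripper_width: 0.0132
grip_force: 59.9
```

```bash
python3 st.py
```

```text
13.05 [0.5163 0.0119 0.1096] ydir 60.73 [-4.   1.4  7.6] [-0.043  0.738  0.027] [  0.46 -38.59   5.25 -33.03   0.07  -1.18  -0.13] 0.013200726730171692
```

Call:
send_rows(
  rows=[
    {"tx": 0,"ty": 0,"tz": 0,"ax": 0,"ay": 0,"az": 0.03,"fingers": 5},
    {"tx": 0,"ty": 0,"tz": 0,"ax": 0,"ay": 0,"az": 0.03,"fingers": 5},
    {"tx": 0,"ty": 0,"tz": 0,"ax": 0,"ay": 0,"az": 0,"fingers": 5},
    {"tx": 0,"ty": 0,"tz": 0,"ax": 0,"ay": 0,"az": 0,"fingers": 5},
  ],
)

```text
time_s: 13.38
tcp_pos: [0.5162, 0.0119, 0.1095]
tool_rot: [0.881, 3.014, 0.001]
contact_force: [-2.6, 0.8, 8.3]
gripper_width: 0.0127
grip_force: 63.7
```

```bash
python3 st.py
```

```text
13.3833 [0.5162 0.0119 0.1095] ydir 57.41 [-2.6  0.8  8.3] [-0.164  0.825  1.185] [  1.09 -38.38   5.92 -32.9   -0.72  -1.22  -1.29] 0.012737670675010266
```

The wrist moment jumped to 1.2 N m, so the knob is at its tight stop. I'll relieve most of the twist, staying on the tightening side, then release and lift.

Call:
send_rows(
  rows=[
    {"tx": 0,"ty": 0,"tz": 0,"ax": 0,"ay": 0,"az": -0.035,"fingers": 5},
    {"tx": 0,"ty": 0,"tz": 0,"ax": 0,"ay": 0,"az": 0,"fingers": 5},
    {"tx": 0,"ty": 0,"tz": 0,"ax": 0,"ay": 0,"az": 0,"fingers": 20},
    {"tx": 0,"ty": 0,"tz": 0,"ax": 0,"ay": 0,"az": 0,"fingers": 40},
    {"tx": 0,"ty": 0,"tz": 0,"ax": 0,"ay": 0,"az": 0,"fingers": 60},
    {"tx": 0,"ty": 0,"tz": 0,"ax": 0,"ay": 0,"az": 0,"fingers": 60},
    {"tx": 0,"ty": 0,"tz": -15,"ax": 0,"ay": 0,"az": 0,"fingers": 60},
    {"tx": 0,"ty": 0,"tz": -30,"ax": 0,"ay": 0,"az": 0,"fingers": 70},
    {"tx": 0,"ty": 0,"tz": -35,"ax": 0,"ay": 0,"az": 0,"fingers": 85},
    {"tx": 0,"ty": 0,"tz": -35,"ax": 0,"ay": 0,"az": 0,"fingers": 85},
  ],
)

```text
time_s: 14.22
tcp_pos: [0.5151, 0.0112, 0.2244]
tool_rot: [-0.832, -3.028, 0.001]
contact_force: [1.0, -0.3, 0.6]
gripper_width: 0.0848
grip_force: 0.0
```

Call:
send_rows(
  rows=[
    {"tx": 10,"ty": 0,"tz": -20,"ax": 0,"ay": 0,"az": 0,"fingers": 85},
    {"tx": 25,"ty": 0,"tz": 0,"ax": 0,"ay": 0,"az": 0,"fingers": 85},
    {"tx": 25,"ty": 0,"tz": 0,"ax": 0,"ay": 0,"az": 0,"fingers": 85},
    {"tx": 0,"ty": 0,"tz": 0,"ax": 0,"ay": 0,"az": 0,"fingers": 85},
    {"tx": 0,"ty": 0,"tz": 0,"ax": 0,"ay": 0,"az": 0,"fingers": 85},
  ],
)

```text
time_s: 14.63
tcp_pos: [0.4636, 0.0429, 0.2436]
tool_rot: [0.829, 3.03, 0.002]
contact_force: [1.0, 0.1, -0.1]
gripper_width: 0.085
grip_force: 0.0
```

```bash
python3 st.py
python3 - <<'E'
from h import *
im,m=snap('wrist','w7.png'); s,_=snap('scene','s7.png')
a=im[60:460,150:500]; b=cv2.resize(s[195:365,250:390],None,fx=3.1,fy=3.1,interpolation=2)[:520]
a=cv2.copyMakeBorder(a,0,b.shape[0]-a.shape[0],0,0,0); c=cv2.hconcat([a,b]);print(c.shape);cv2.imwrite('pics/c7.png',c)
E
```

```text
14.6333 [0.4636 0.0429 0.2436] ydir 59.4 [ 1.   0.1 -0.1] [-0.011 -0.033 -0.046] [-9.100e-01 -2.860e+01 -2.420e+00 -3.818e+01  1.000e-02  1.900e-01
 -4.000e-01] 0.08502559006078914
(520, 784, 3)
```

View pics/c7.png

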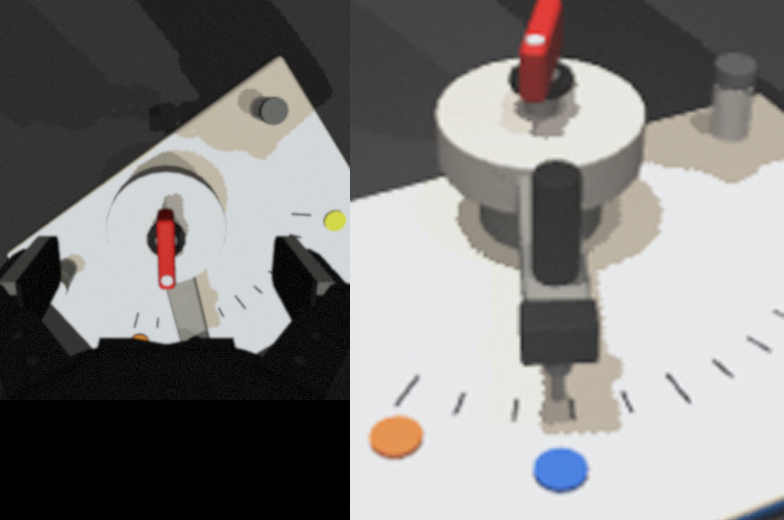

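The scene crop shows the needle (558,398) in line with the blue mark (561,469). The knob bar stands just past its start angle, at its stop. One last numeric check from the top camera.

Run:
```python
from h import *
t,T=snap('top','t8.png'); cv2.imwrite('pics/c8.png',cv2.resize(t[175:345,245:395],None,fx=3.5,fy=3.5,interpolation=2))
S=load('s7.png');f=lambda x,y,z:atz(S,250+(x-350)/3.1,195+y/3.1,z)[:2]
ang=lambda v:np.degrees(np.arctan2(v[1],v[0]))
for d in (f(541,112,.0805),np.array([.5155,.0122])):
    print(d,ang(f(561,467,.018)-d),ang(f(557,175,.138)-d),ang(f(558,398,.025)-d))
```

```text
[0.51233937 0.01368539] -17.394956305279166 -17.53758565119455 -17.15895773798973
[0.5155 0.0122] -17.250615614190174 -17.34306647942402 -16.97597115806964
```

View pics/c8.png

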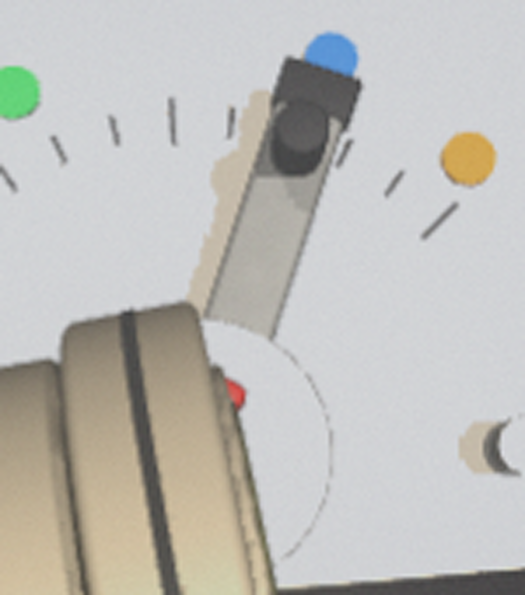

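The top view shows the arm's head pointing at the blue mark (331,57). The measured angles agree within about 0.3°, the knob is tight and the robot is clear, so I'm handing in.

```bash
python3 -c "
from cell import ctrl
print(ctrl.close_job())"
```

```text
the job is handed in; nothing more can be done
None
```

I loosened the clamp, swung the sampling arm to within about 0.3° of the blue mark, turned the clamp knob tight again to its stop, and handed the job in at about 15 s with the robot clear; no verdict came back.

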